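# Dry-fit the sprocket stack on the shaft stand

### The job

Dry-fit the shaft parts on the upright stub shaft of the stand, from the bottom up in this order: the ball bearing, the plain collar, the sprocket with its boss upward, and last the hex-head bolt with its shank in the sprocket's bore. Each part must lie flat and centred on the one below. Leave the tape roll, the tin and the round slide cap where they are.

Things in the scene. Friction and masses are not known exactly. Their poses are not given: they have to be found in the camera images.
- shaft_stand: fixed steel stand: a round dark flange 84 mm across and 12 mm thick on the bench, on it a shoulder 34 mm across whose flat top is 24 mm above the bench, and on that an upright stub shaft 16 mm in diameter that ends 39 mm above the shoulder (63 mm above the bench), its last 7 mm tapering to 9 mm. Origin: centre of its underside; z up. It may stand at any of the places where parts lie
- seat (a point): point on the stand's axis at the height of the shoulder's top (24 mm above the bench), where the underside of the bearing comes to lie; z up
- bearing: loose ball bearing, a flat bright steel ring with a black seal ring on its face: 52 mm outside, 24 mm bore, 13 mm high, about 0.12 kg. Lies flat. Origin: centre of its underside; z up along its axis
- collar: loose plain pale aluminium collar, the smallest ring: 36 mm outside, 24 mm bore, 16 mm high, about 0.06 kg. Stands on its end. Origin: centre of its underside; z up along its axis
- sprocket: loose steel chain sprocket: toothed disc 65 mm over its 16 teeth and 6 mm thick, with a round boss 40 mm in diameter standing 13 mm above the disc (19 mm high in all), 24 mm bore right through, about 0.18 kg. Lies with the boss up; can be gripped by the boss. Origin: centre of its underside; z up along its axis
- bolt: loose short hex-head bolt standing on its shank, head up: shank 18 mm in diameter and 7 mm long, hexagonal head 34 mm across flats, 39 mm across corners and 14 mm high (21 mm high in all), about 0.1 kg. Origin: centre of the shank's foot; z up along its axis; the head's flats face its own x axis and every 60 degrees from it
- tape_roll: bystander: roll of masking tape lying flat, 58 mm across, 19 mm high. Origin: centre of its underside
- tin: bystander: flat yellow tin, 57 x 87 x 25 mm. Origin: centre of its underside; long side along its y
- cap: bystander: round metal piston-like slide cap with rings round it and a brass nut on top, 39 mm across, 34 mm high. Origin: centre of its underside
Not all that is in view belongs to the job. What is shaped like the sprocket but blue is not meant.

How it is judged:
By the outcome, as a careful person would: the job done as asked, in the order asked, and still so for the second after the job is handed in, with the robot touching nothing.
It also fails if it takes over 99 s, if anything falls off the work surface, if the arm or the gripper's body presses on something with over 40 N, if the wrist force passes 120 N, or if a joint passes its speed limit or range.

### The arm

A 6-joint arm with a two-finger parallel gripper is mounted at the origin on the work surface; the furniture and walls round the work are solid. World frame = base frame: x ahead of the robot, y to its left, z up, the work surface at z = 0. Lengths are in m, angles in degrees, forces in N, time in s.
With the tool pointing down it reaches from about 0.3 to 1 m from the base axis. Payload 5.1 kg.
Tool frame: the origin (TCP) lies midway between the tips of the shut fingers; the grasp point (between the pads) lies 19 mm behind it; z points along the fingers, y is the line along which they close (so a half turn about z gives the same grasp; the last joint's range is limited). The gripper opens to 95 mm and grips with 3 to 60 N. Pads are 20 mm wide; open, the fingers measure 119 mm over their backs; the gripper's body (75 mm by 180 mm) begins 59 mm behind the grasp point.
Start: joints at [-71.711, 7.093, 94.555, -0, 78.352, -4.733], TCP at [0.254, -0.598, 0.215] pointing down, gripper open.
Joint ranges: [-149.61, 149.61], [-58.7, 133.49], [1.44, 155.28], [-77.14, 257.14], [18.33, 153.61], [-166.67, 166.67]. Speed limits (degrees/s): [147.25, 147.25, 180, 180, 180, 180].

### API

Orientations are given as a 3x3 rotation matrix whose columns are the frame's x, y, z axes.
In Python, from bench import move_to, move_l, movej, open_gripper, gripper_close, dwell, solve_ik, get_state, get_image, camera_info, MotionError, sign_off, find_in gives the robot as it stands. The module is installed in compiled form; this text tells all that it offers. Calls block until the motion is done:
- move_to(position, orientation): joint-space move of the TCP to a pose.
- move_l(position, rot=None, rate=0.15): straight line of the TCP; rot=None keeps the orientation; rate is the mean speed in m/s.
- movej(angles): joint-space move.
- open_gripper() and gripper_close(): open the fingers fully, or close them until they stop; the grip force is fixed at half the most.
- dwell(seconds).
- solve_ik(position, orientation): joint angles nearest the present ones, or None.
- get_state(): the state.
- get_image(name): name is "scene" or "top"; returns (picture, depth): 420x560x3 uint8, blue, green, red; 420x560 float32, m along the optical axis (not along the pixel's ray), 0 where there is no reading.
- camera_info(name): a dict with "mtx" (3x3 intrinsics, pixels), "k1" (the pictures are not rectified: a ray, as slopes to the right and down, at radius r is drawn at 1 + k1 r^2 times it, then the intrinsics apply), "R" (3x3) and "t" (3): a world point X has camera coordinates R X + t. Camera axes: x right, y down, z forward; pixel columns grow to the right and rows downward; lengths in m; the calibration is good to about 2 mm. A picture is of the moment at which its call begins. camera_info takes no time and is no camera call.
A pose or a line that the arm cannot do raises MotionError and nothing moves.
- sign_off(): hands the job in; it is judged then, once.
Trained networks look in the newest picture that a camera, given by its name, has taken for a name from the list of things; names that differ only in an ending like _2 or _b are one class to them, and where a whole thing is asked for, a point or a joint stands for the part that bears it (a point fixed in the world has none). Each returns a list of dicts, best first, with "p" (0 to 1); they miss things now and then, are a little off and sometimes report something else, mostly with a low value. They report only what shows in the picture. A call takes as long as a camera call. They do not tell look-alikes from the thing itself.
- find_in(thing, camera): "location" ([column, row] in pixels, amid what is visible of it).
The state is a dict: "time_s": time; "qpos": joint angles; "qvel": joint speeds; "joint_efforts": joint torques, N m; "ee_pos": TCP position; "ee_rot": TCP orientation; "wrist_force": force on the tool from outside, world axes, zero at the start; "torque": the same for the moment, N m; "grip_width": opening from 0.0 (shut) to 1.0 (fully open); "finger_force": force on a finger pad.
Only numpy, scipy, OpenCV 4.12 (cv2) and the standard library are available. Lean on these libraries where they do the work, as an engineer would, in place of code of your own. Each camera call takes 0.05 s, during which the arm holds its last target. There are 200 camera calls.

## Working session

There is one attempt and no reset: what is moved stays moved. The work goes in short steps, each a Python script; the robot and the scene stay as the last script left them, time stands still between calls to the robot, and variables do not carry over. Pictures are saved under pics/ and viewed, at most 14 in all, crops included, and the job is handed in when it is done.

```bash
mkdir -p pics; cat > h.py <<'E'
import numpy as np, cv2
from bench import *
def rays(cam,uv):
    c=camera_info(cam);K=np.array(c["mtx"]);k=c["k1"]
    uv=np.atleast_2d(np.array(uv,float))
    xy=cv2.undistortPoints(uv[:,None],K,np.array([k,0,0,0,0.]))[:,0]
    return np.c_[xy,np.ones(len(xy))],np.array(c["R"]),np.array(c["t"])
def onplane(cam,uv,z):
    d,R,t=rays(cam,uv);C=-R.T@t;w=d@R
    return C+w*((z-C[2])/w[:,2])[:,None]
def cloud(cam,depth):
    h,w=depth.shape;v,u=np.mgrid[:h,:w]
    d,R,t=rays(cam,np.c_[u.ravel(),v.ravel()])
    P=(d*depth.reshape(-1,1)-t)@R
    P[depth.ravel()==0]=np.nan
    return P.reshape(h,w,3)
E
python3 - <<'E'
from h import *
for c in("top","scene"):
    p,d=get_image(c);cv2.imwrite(f"pics/{c}0.png",p);np.save(f"{c}0.npy",d)
    C=camera_info(c);print(c,-np.array(C["R"]).T@C["t"],np.array(C["mtx"])[0,0],C["k1"],(d>0).mean())
    P=cloud(c,d)
    for th in["shaft_stand","bearing","collar","sprocket","bolt","tape_roll","tin","cap"]:
        for r in find_in(th,c)[:4]:
            u,v=map(int,r["location"]);print(th,np.round(r["location"]),round(r["p"],2),np.round(P[v,u],3))
print(get_state()["time_s"])
E
```

```text
top [0.45359163 0.06745219 1.15412141] 532.1211268500995 -0.0204752595049016 0.996156462585034
shaft_stand [217. 180.] 0.92 [0.562 0.19  0.06 ]
bearing [319. 245.] 0.62 [ 0.422 -0.022 -0.   ]
collar [237. 251.] 0.53 [0.411 0.155 0.015]
sprocket [154. 213.] 0.74 [0.498 0.331 0.017]
sprocket [242. 126.] 0.73 [0.681 0.142 0.021]
sprocket [262. 252.] 0.67 [0.41  0.102 0.016]
sprocket [404. 261.] 0.19 [ 0.382 -0.203 -0.003]
bolt [389. 265.] 0.72 [ 0.374 -0.169  0.003]
bolt [293. 147.] 0.66 [0.631 0.033 0.022]
tape_roll [390. 257.] 0.68 [ 0.393 -0.175 -0.001]
tin [155. 131.] 0.97 [0.673 0.325 0.027]
cap [181. 286.] 0.74 [0.343 0.275 0.029]
cap [219. 177.] 0.42 [0.565 0.186 0.065]
scene [0.00395424 0.52165338 0.62934433] 412.9182386861243 -0.08367234369026007 0.9961904761904762
shaft_stand [207. 240.] 0.79 [0.559 0.196 0.023]
bearing [321. 229.] 0.53 [ 0.426 -0.018  0.   ]
collar [263. 271.] 0.53 [0.425 0.16  0.006]
collar [208. 242.] 0.24 [0.554 0.2   0.023]
sprocket [163. 302.] 0.91 [0.49  0.353 0.019]
sprocket [193. 208.] 0.75 [0.697 0.141 0.   ]
sprocket [294. 256.] 0.7 [0.402 0.098 0.017]
tape_roll [381. 200.] 0.73 [ 0.395 -0.202 -0.   ]
tin [252. 331.] 0.22 [0.328 0.277 0.023]
cap [250. 330.] 0.68 [0.331 0.279 0.026]
0.9
```

View pics/top0.png

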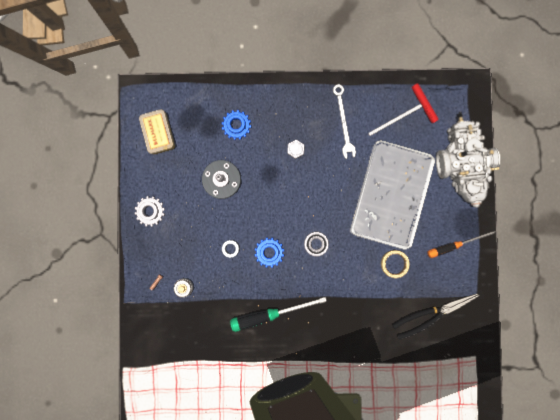

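View pics/scene0.png

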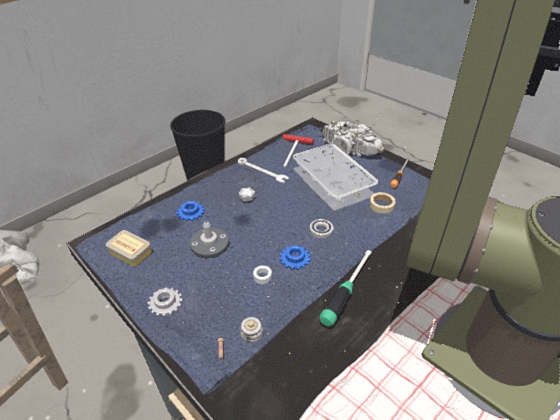

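Top view: the stand is at (221,179), bearing (316,244), collar (230,249), steel sprocket (149,211) and bolt (296,149).

Look-alikes:
- **Sprocket:** blue ones at (236,124) and (269,252). The grey one at (149,211) is the match.
- **Bearing:** tape roll at (395,264), which is tan. The two-tone steel ring at (316,244) is the bearing.
- **Collar:** small pale ring at (230,249).
- **Bolt:** cap at (182,288), which has a brass nut. The hex at (296,149) is the bolt.

Next I measure from depth.

```bash
cat > meas.py <<'E'
from h import *
px={"stand":(221,179),"bearing":(316,244),"collar":(230,249),"sprocket":(149,211),"bolt":(296,149)}
import scipy.optimize as so
def avg(cam,n=5):
    D=[get_image(cam) for _ in range(n)]
    d=np.median([x[1] for x in D],0); return D[0][0],d,cloud(cam,d)
def fitc(xy,r):
    f=lambda p:np.maximum(np.hypot(*(xy-p).T)-r,0)
    return so.least_squares(f,xy.mean(0)).x
E
python3 - <<'E'
from meas import *
out={}
H={"stand":.012,"bearing":.013,"collar":.016,"sprocket":.019,"bolt":.021}
seed={k:onplane("top",v,H[k])[0] for k,v in px.items()}
for cam in("top","scene"):
    p,d,P=avg(cam)
    for k,s in seed.items():
        m=(np.hypot(P[...,0]-s[0],P[...,1]-s[1])<.055)
        z=P[m][:,2]; bg=np.median(z[z<.008]) if (z<.008).sum()>20 else 0
        rows=[]
        for lo,hi in([(.008,.016),(.021,.03),(.045,.07)] if k=="stand" else [(.004,.04),(H[k]-.004,H[k]+.006)]):
            q=P[m&(P[...,2]-bg>lo)&(P[...,2]-bg<hi)]
            if len(q)<3:continue
            c,r=cv2.minEnclosingCircle((q[:,:2]*1000).astype(np.float32))
            rows.append((len(q),np.round(q[:,:2].mean(0)*1000,1),np.round(c,1),round(r,1),round(np.median(q[:,2])*1000,1)))
        print(cam,k,np.round(s*1000),"bg",round(bg*1000,1));[print("   ",*r) for r in rows]
    if cam=="top":
        t=[cv2.resize(p[v-24:v+24,u-24:u+24],(260,260),interpolation=cv2.INTER_CUBIC) for u,v in list(px.values())+[(182,288)]]
        cv2.imwrite("pics/crops.png",np.vstack([np.hstack(t[:3]),np.hstack(t[3:])]))
E
```

```text
top stand [566. 187.  12.] bg -0.9
    952 [566.7 187.4] [567.7 187.5] 42.2 12.0
    132 [566.2 186.4] [567.2 187.7] 16.7 23.8
    53 [566.6 187.1] [567.3 187.6] 7.9 60.1
top bearing [423. -14.  13.] bg -0.6
    365 [423.9 -14.5] [419.1 -26.4] 38.5 12.9
    357 [424.  -14.4] [424.  -14.4] 25.8 13.0
top collar [416. 170.  16.] bg -0.7
    139 [417.5 167.4] [412. 152.] 36.4 15.7
    125 [417.9 169.9] [417.9 169.8] 17.6 15.9
top sprocket [500. 341.  19.] bg 0.2
    718 [496.1 354.3] [495.5 355.8] 45.2 6.7
    175 [501.6 344.3] [501.8 344.5] 20.0 18.6
top bolt [627.  25.  21.] bg -0.9
    230 [627.8  25.9] [627.1  23.1] 36.4 20.8
    219 [628.3  25.7] [628.   25.7] 18.7 20.8
scene stand [566. 187.  12.] bg -1.5
    647 [559.9 191.7] [566.6 188.2] 41.9 11.1
    107 [562.5 190.1] [567.5 188.7] 16.8 23.1
    70 [564.3 189.9] [567.  188.4] 8.0 55.6
scene bearing [423. -14.  13.] bg -1.2
    315 [422.3 -11.7] [424.2 -13.9] 25.9 11.9
    259 [423.  -12.8] [424.1 -13.9] 25.9 12.1
scene collar [416. 170.  16.] bg -1.8
    230 [415.9 170. ] [413.5 151.8] 36.3 13.0
    142 [416.8 171.1] [417.7 170. ] 18.1 14.6
scene sprocket [500. 341.  19.] bg -0.8
    767 [492.4 355. ] [495.4 356.5] 44.7 5.3
    192 [499.9 344.6] [501.5 344. ] 19.7 17.5
scene bolt [627.  25.  21.] bg -1.2
    170 [625.2  29. ] [629.7  25.6] 19.9 20.1
    124 [627.4  27.4] [629.1  24.6] 19.4 20.5
```

View pics/crops.png

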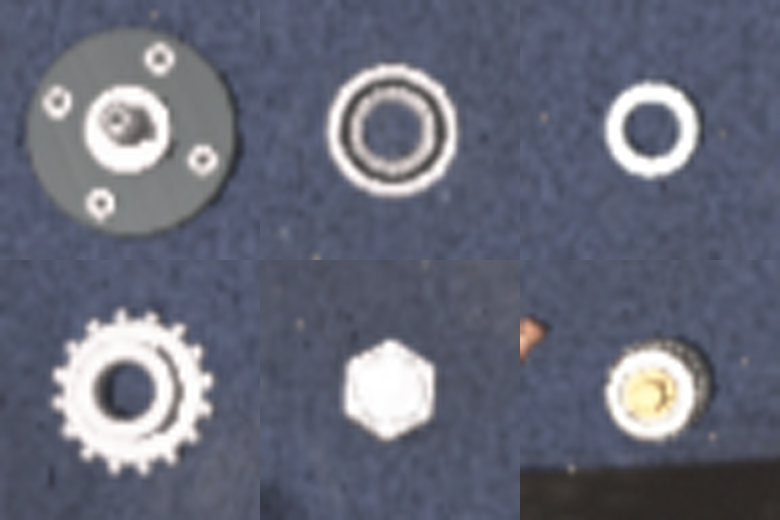

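The crops confirm the choices: bare steel bearing, plain collar, grey sprocket with its boss up, and a hex bolt with corners along world x (flats facing ±y). Both cameras agree to about 1 mm. I'll start with the bearing.

```bash
cat > act.py <<'E'
from meas import *
S=np.array([.5672,.1877])
def down(a):
    a=np.radians(a);y=np.array([np.cos(a),np.sin(a),0]);z=np.array([0,0,-1.])
    return np.c_[np.cross(y,z),y,z]
def rot(a,pts):
    best=None
    for s in(0,180):
        q=[solve_ik(p,down(a+s)) for p in pts]
        if any(x is None for x in q):continue
        c=max(abs(x[5]) for x in q)
        if best is None or c<best[0]:best=(c,a+s)
    return down(best[1])
def show(t):
    s=get_state();print(t,round(s["time_s"],1),np.round(np.array(s["ee_pos"])*1000,1),"F",np.round(s["wrist_force"],1),"w",round(s["grip_width"]*95,1),"ff",s["finger_force"])
def pick(xy,h,a,zhi=.17):
    R=rot(a,[[*xy,zhi],[*xy,h],[*S,zhi]])
    move_to([*xy,zhi],R); move_l([*xy,h+.03],rate=.25); move_l([*xy,h],rate=.06)
    gripper_close();show("grip"); move_l([*xy,zhi],rate=.25);show("lift")
    return R
def place(xy,h,R,zhi=.17):
    move_to([*xy,zhi],R);dwell(.2);f0=get_state()["wrist_force"][2]
    move_l([*xy,h+.012],rate=.15);z=h+.012;dwell(.1);show("near")
    for i in range(16):
        z-=.001;move_l([*xy,z],rate=.02)
        if get_state()["wrist_force"][2]-f0>2.5:break
    show("down, z-h=%.1f mm"%((z-h)*1e3))
def release(xy,zhi=.17):
    open_gripper();show("open");move_l([*xy,zhi],rate=.25)
E
python3 - <<'E'
from act import *
b=[.424,-.0142]
R=pick(b,.004,0); place(S,.028,R); release(S)
np.save("R.npy",R)
move_to([.45,-.15,.25],R)
p,d,P=avg("top",3);cv2.imwrite("pics/b1.png",cv2.resize(p[140:220,180:260],(480,480),interpolation=cv2.INTER_CUBIC))
for cam in("top","scene"):
    p,d,P=avg(cam,4)
    m=np.hypot(P[...,0]-S[0],P[...,1]-S[1])<.05
    for lo,hi in((.033,.042),(.007,.016),(.045,.07)):
        q=P[m&(P[...,2]>lo)&(P[...,2]<hi)];c,r=cv2.minEnclosingCircle((q[:,:2]*1000).astype(np.float32));print(cam,len(q),np.round(c,1),round(r,1),round(np.median(q[:,2])*1e3,1))
E
```

```text
grip 5.7 [424.  -14.2   4. ] F [-0.5  0.3  0.8] w 49.0 ff 30.00011815689504
lift 6.5 [422.9 -14.1 168.2] F [-0.8 -0.3 -1.6] w 49.1 ff 29.999594930559397
near 8.8 [568.4 188.   41.6] F [ 0.5 -0.6 -1. ] w 49.6 ff 29.999359035864472
down, z-h=-1.0 mm 12.1 [567.4 187.7  28. ] F [-3.  -1.1  5. ] w 49.5 ff 30.00078298151493
open 13.0 [567.2 187.7  27. ] F [-0.4  0.4 -0.1] w 94.9 ff 0.0
top 375 [567.4 187.5] 26.0 36.9
top 694 [567.4 187.8] 41.9 12.0
top 52 [567.1 187.6] 8.0 59.5
scene 239 [566.7 187.1] 25.8 36.1
scene 521 [566.2 187.5] 41.3 11.1
scene 66 [567.5 187.9] 8.2 55.8
```

View pics/b1.png

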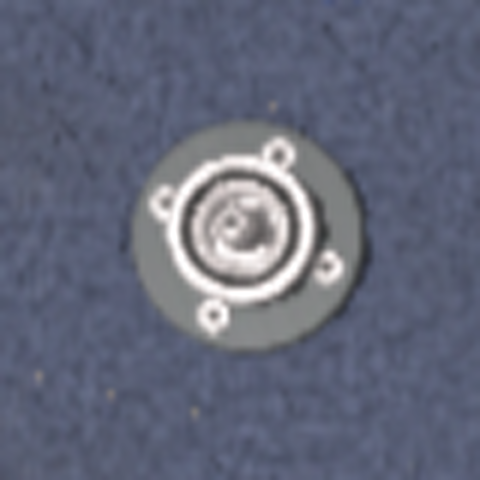

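The bearing is centred (within 0.3 mm in the top view) and flat, with its top at 37 mm. The collar is next, then a check.

```bash
cat >> act.py <<'E'
def check(lo,hi,name,r=.05):
    for cam in("top","scene"):
        p,d,P=avg(cam,3)
        if cam=="top":cv2.imwrite(f"pics/{name}.png",cv2.resize(p[140:220,180:260],(480,480),interpolation=cv2.INTER_CUBIC))
        m=np.hypot(P[...,0]-S[0],P[...,1]-S[1])<r
        q=P[m&(P[...,2]>lo)&(P[...,2]<hi)]
        if len(q)<3:print(cam,"none");continue
        c,rr=cv2.minEnclosingCircle((q[:,:2]*1000).astype(np.float32));print(cam,len(q),np.round(c,1),round(rr,1),"z",np.round(np.percentile(q[:,2],[10,50,90])*1e3,1))
E
python3 - <<'E'
from act import *
R=pick([.4178,.1699],.004,0)
place(S,.041,R); release(S)
move_to([.45,-.05,.25],R)
check(.048,.057,"c1");show("end")
E
```

```text
grip 19.3 [417.8 169.9   4. ] F [ 0.7  0.  -0.2] w 32.1 ff 30.000003862660378
lift 20.1 [416.8 169.6 168.3] F [-0.1 -0.5 -1.2] w 32.5 ff 29.999915049411356
near 22.0 [568.4 188.   54.7] F [-0.1  0.3 -0.6] w 32.4 ff 29.99981363187544
down, z-h=-1.0 mm 25.2 [567.3 187.7  41. ] F [-3.2 -0.7  5.9] w 32.3 ff 30.00111524015665
open 26.4 [567.2 187.7  40. ] F [ 0.3 -0.8 -0.2] w 94.9 ff 0.0
top 145 [567.5 187.6] 17.8 z [50.2 52.5 54.6]
scene 125 [567.2 188.4] 17.7 z [49.1 52.  53.9]
end 28.4 [450.2 -49.4 249.6] F [ 0.6 -0.2 -1. ] w 95.2 ff 0.0
```

View pics/c1.png

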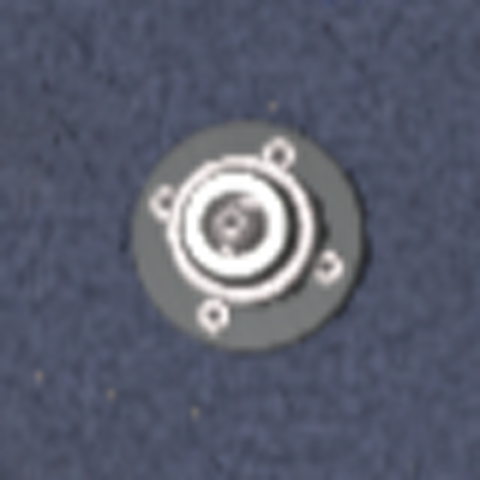

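The collar is concentric with the bearing and at the right height. The sprocket is next.

```bash
python3 - <<'E'
from act import *
R=pick([.5017,.3443],.009,0,.2)
place(S,.062,R,.2); release(S,.2)
move_to([.45,-.05,.25],R)
check(.067,.078,"s1");check(.054,.064,"s2");show("end")
E
```

```text
grip 32.3 [501.6 344.3   9. ] F [-0.2  0.3  0.1] w 37.4 ff 29.999751448631287
lift 33.2 [500.6 343.7 197.6] F [ 0.3 -0.  -2.4] w 37.2 ff 29.99984934926033
near 35.2 [568.4 188.   75.7] F [-0.3 -0.4 -1.2] w 37.6 ff 29.99951407313347
down, z-h=-1.0 mm 38.5 [567.3 187.8  61.9] F [-3.3 -0.6  3.9] w 37.5 ff 30.001921355724335
open 39.5 [567.2 187.7  61. ] F [-0.6 -0.2  0.4] w 94.7 ff 0.0
top 195 [567.  187.8] 19.9 z [69.5 71.7 73.5]
scene 147 [567.5 188.4] 20.4 z [68.2 70.8 71.6]
top 424 [567.5 187.6] 32.3 z [56.8 58.9 61. ]
scene 310 [567.3 187. ] 32.8 z [55.6 58.1 61.3]
end 41.9 [450.  -49.9 250. ] F [-0.2  0.1 -0.6] w 95.2 ff 0.0
```

View pics/s1.png

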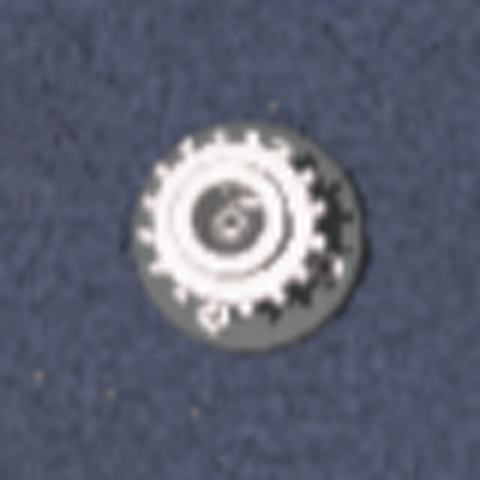

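The sprocket is centred, flat and boss up, with its disc at 59 mm and boss top at 72 mm. The bolt goes on last.

```bash
python3 - <<'E'
from act import *
R=pick([.6284,.0255],.0095,90,.2)
place(S,.0745,R,.2); release(S,.2)
move_to([.45,-.1,.25],R)
check(.082,.092,"k1");check(.054,.064,"k2");show("end")
p,_=get_image("scene");cv2.imwrite("pics/k3.png",cv2.resize(p[200:270,170:250],(560,490),interpolation=cv2.INTER_CUBIC))
E
```

```text
grip 45.6 [628.4  25.6   9.5] F [-0.2 -0.1  0.5] w 34.1 ff 29.999583110111416
lift 46.5 [627.3  25.5 197.9] F [ 0.7 -0.  -1.6] w 33.9 ff 29.99946057825582
near 48.4 [568.4 188.   88.2] F [ 0.4  0.3 -1.3] w 34.1 ff 29.999631192767993
down, z-h=-1.0 mm 51.7 [567.5 187.8  74.4] F [-1.9 -0.6  4.7] w 34.4 ff 30.001793111296138
open 52.8 [567.2 187.7  73.5] F [ 0.3  0.4 -0.5] w 95.1 ff 0.0
top 247 [567.8 187. ] 18.6 z [84.4 85.9 87.8]
scene 170 [568.9 187.9] 19.8 z [83.9 85.1 86. ]
top 370 [567.8 187.7] 32.5 z [56.9 58.8 60.5]
scene 262 [566.3 188.3] 32.2 z [56.  58.  59.7]
end 55.2 [450.  -99.9 250. ] F [-0.   0.1 -0.5] w 95.0 ff 0.0
```

View pics/k1.png

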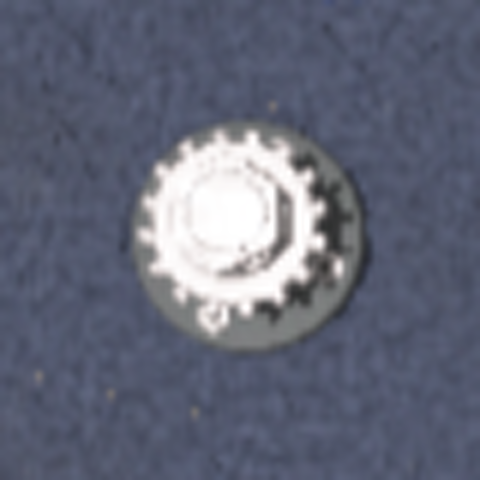

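View pics/k3.png

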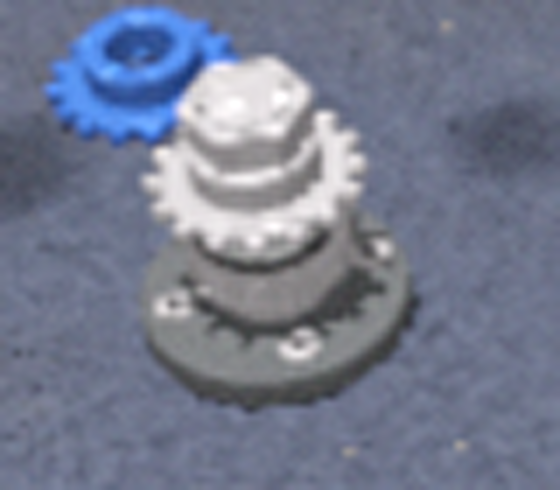

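The bolt head's top is at 86 mm, exactly as expected for a seated bolt, and it's level and centred to about 1 mm. The whole stack is upright, so I'm handing in.

```bash
python3 -c "
from bench import *
print(sign_off())"
```

```text
the job is handed in; nothing more can be done
None
```

The bearing, collar, sprocket (boss up) and bolt are stacked on the stub shaft in that order, flat and centred to about 1 mm; the tape roll, tin and cap were not touched, and the job was handed in at about 55 s.

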